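# Extend the telescopic turner and hold it ready

## Task

Get the telescopic pan turner ready for use: squeeze in the red button on its handle, pull the handle out to its second and last stop, and let the button spring out so that the length is locked. Then lift the turner level, straight up out of its wooden rest, and finish holding it about 10 cm above the rest, still locked at full length; do not put it down or let go. Leave the yellow mug and the dark-rimmed white bowl where they are.

Things in the scene. Friction and masses are not known exactly. Their poses are not given: they have to be found in the camera images.
- turner: Pan turner (0.25 kg) lying level in its rest. Origin: middle of its steel tube, on the axis, 62 mm up at the start; x along the tool to the blade, z up. Tube 24 x 24 mm, x -85 to +85; grey collars (34 wide, 30 high) at x = -54 and +54 leave it free to grasp from -50 to +50. Neck and thin steel blade (80 x 74) at x 85 to 208. Balance point with handle out: near x = -20 mm.
- button_grip (a point): Centre of the turner's grey handle (90 long in x, 26 wide in y, 28 high, mm); moves with it: turner x = -140 pushed in, -230 at the second stop. Axes as the turner's. The red button, 17 long and 14 high, stands 6 mm proud of the +y face right here; the other face is plain. Fingers closing along y here press it flush and grip the handle at once.
- turner_handle (a joint): Handle's travel out of the tube, along turner -x (m): 0 in, 0.045 first stop, 0.090 second and last (travel ends at 0.0915). Red rings on the bare stem: one shows at the first stop, two at the second. Button out: locked at a stop with 1.5 mm play; held in: slides with about 2 N. If let go between stops, it snaps out at the next.
- turner_button (a joint): How far the button is pressed, towards turner -y (m): 0 out, 0.006 flush with the handle; the handle is free from about 0.0035 on. Spring 3 N when out, 6.6 N flush.
- rest: Wooden rest, fixed. Origin: middle of its underside; x along the turner. Foot 170 x 80 x 10 mm; two saddles (56 wide, 12 long, 67 high) at x = -65 and +65 with slots open at the top, 27 wide, floor at 50, carry the tube. The tube's collars sit just inside the saddles: the turner cannot slide along x until lifted; straight up it is free.
- mug_1: Yellow mug, 78 x 113 x 102 mm, loose bystander to the left; origin at the middle of its underside.
- bowl_bird: White bowl with a dark rim, 127 mm across, 64 mm high, loose bystander at the front right; origin at the middle of its underside.

How it is judged:
On the way, in this order (a step that is already met when the one before it is completed fails the run):
1. the button is pressed in while the handle is still pushed in (value of joint turner_button above 0.0035 m and value of joint turner_handle below 0.01 m), for 0.05 s.
2. the handle is at the second stop and the button has sprung out (value of joint turner_handle above 0.086 m and value of joint turner_button below 0.002 m), for 0.2 s.
At the end, for the whole second after the job is handed in: The gripper holds the turner still over the rest (120 mm sideways at most), not touching it, tube middle above 120 mm and handle above 90 mm over the worktop, level within 0.3 rad, handle out more than 86 mm, button sprung out (under 2 mm in) (all of step 2 and height (world z) of turner above 0.12 m and height (world z) of button_grip above 0.09 m and angle between turner's own z axis and vertical below 0.3 rad and horizontal distance between turner and rest below 0.12 m and contact force between turner and the fingers above 1 N and contact force between turner and rest below 0.1 N and linear speed of turner below 0.03 m/s); the arm keeps its last pose, push and grip.
It fails at once if the yellow mug or the dark-rimmed white bowl is moved by more than 20 mm (distance of any of mug_1, bowl_bird from where it was at the start of the episode above 0.02 m).
It also fails if it takes over 48 s, if anything falls off the work surface, if the arm or the gripper's body presses on something with over 40 N, if the wrist force passes 120 N, or if a joint passes its speed limit or range.

## Robot

A 6-joint arm with a two-finger parallel gripper is mounted at the origin on a cart in front of the work surface, level with it; the furniture and walls round the work are solid. World frame = base frame: x ahead of the robot, y to its left, z up, the work surface at z = 0. Lengths are in m, angles in rad, forces in N, time in s.
With the tool pointing down it reaches from about 0.35 to 0.975 m from the base axis. Payload 4.9 kg.
Tool frame: the origin (TCP) lies at the very end of the fingers, on their centre line; the grasp point (between the pads) lies 19 mm behind it (manip.grip_depth is the distance from the TCP to the grasp point, in m); z points along the fingers, x is the direction in which the jaws open and shut, and the axes are right-handed (so a half turn about z gives the same grasp; the last joint's range is limited). The gripper opens to 85 mm and grips with 20 to 120 N. Pads are 22 mm wide; open, the fingers measure 114 mm over their backs; the gripper's body (76 mm by 85 mm) begins 54 mm behind the grasp point. The pads swing forward as they close: fully open they stand 13 mm farther back than shut.
Start: joints at [1.055, 0.053, 1.613, -0, 1.476, -0.119], TCP at [0.242, 0.576, 0.231] pointing down, gripper open.
Joint ranges: [-3.01, 3.01], [-1.01, 2.22], [0.06, 2.58], [-1.02, 4.17], [0.09, 2.62], [-3.14, 3.14]. Speed limits (rad/s): [2.57, 2.57, 3.14, 3.14, 3.14, 3.14].

## Interface

Orientations are given as a unit quaternion [w, x, y, z].
In Python, from plant import manip gives the robot as it stands. The module is installed in compiled form; this text tells all that it offers.
- The arm moves only by the shell command python3 -m crank 'ROWS' [OPENING]. ROWS is JSON, a list of rows, each a list of 4 numbers: the shift along the tool's x, y, z in cm, then the turn about the tool's z in units of 6 degrees (1.0 is 6 degrees). A call has 1 to 10 rows; each row shifts and turns the commanded pose from where the row before left it, along the tool's axes as they then stand; what a row does not reach is not made up. A row lasts 1/12 s, in which the tool goes at most 41.7 mm and 7.16 degrees, less where a joint would pass 70% of its speed; a pose out of reach is approached as far as the arm can. A call with a gripper value outside its range is refused whole. OPENING is the opening, from 0 (shut) to 1 (fully open), set as the call begins (- or left out, the last holds). The fingers move at their own pace and stop on an object; the grip force is fixed at half the most. Time passes only in rows, so rows that do not move let the fingers close. It gives the time, the measured TCP pose, the force and the opening at its end, in the units of the state.
- manip.state(): the state, without advancing time (a new reading comes with each control period).
- manip.grab_frame(name): name is "scene" or "top"; returns a dict with "img" (420x560x3 uint8, red, green, blue), "intrinsics" (3x3 intrinsics, pixels), "D" ([k1, k2, p1, p2, k3] as OpenCV has them; the pictures are not rectified), "position" and "orientation" of the camera in the world. Camera axes: x right, y up, looking along -z (the intrinsics and any distortion apply to the point x, -y, -z); pixel columns grow to the right and rows downward; lengths in m; the calibration is good to about 2 mm. A picture is of the moment at which its call begins. There is no depth.
- manip.job_done(): hands the job in, once; it reports no verdict.
The state is a dict: "time": time; "joint_pos": joint angles; "joint_vel": joint speeds; "joint_efforts": joint torques, N m; "tool_pos": TCP position; "tool_rot": TCP orientation; "contact_force": force on the tool from outside, world axes, zero at the start; "ft_torque": the same for the moment, N m; "gripper_width": opening from 0.0 (shut) to 1.0 (fully open).
Only numpy, scipy, OpenCV 4.12 (cv2) and the standard library are available. Lean on these libraries where they do the work, as an engineer would, in place of code of your own. Each camera call takes 0.05 s, during which the arm holds its last target.

## Working session

There is one attempt and no reset: what is moved stays moved. The work goes in short steps, Python scripts to look and compute and a shell command to move; the robot and the scene stay as the last step left them, time stands still between calls to the robot, and variables do not carry over. Pictures are saved under pics/ and viewed, and the job is handed in when it is done.

```bash
mkdir -p pics; python3 - <<'E'
from plant import manip
import cv2
print(manip.state())
for n in("scene","top"):
    f=manip.grab_frame(n); cv2.imwrite(f"pics/{n}0.png",f["img"][:,:,::-1])
    print(n,f["intrinsics"],f["D"],f["position"],f["orientation"])
E
```

```text
{'time': 0.0, 'joint_pos': array([ 1.05501030e+00,  5.33712988e-02,  1.61430614e+00,  2.79571677e-05,
        1.47603331e+00, -1.18999646e-01]), 'joint_vel': array([ 0.00170371, -0.00130724,  0.00072915, -0.00198214, -0.00269754,
        0.00055212]), 'joint_efforts': array([ 2.52381113e-03, -3.93672538e+01, -3.70187545e+01,  1.09624502e-04,
        6.94248243e-03,  2.72860561e-06]), 'tool_pos': array([0.24121116, 0.57588775, 0.23004684]), 'tool_rot': array([ 4.65326132e-04,  8.32603538e-01,  5.53868419e-01, -9.51446135e-04]), 'contact_force': array([-0.3655419 ,  0.34873831, -0.87072941]), 'ft_torque': array([-0.02716275, -0.0525809 , -0.03351331]), 'gripper_width': 0.9990582825165254}
scene [[389.02423444   0.         282.25008962]
 [  0.         389.02423444 213.19735963]
 [  0.           0.           1.        ]] [0.0241993 0.        0.        0.        0.       ] [-0.12348481 -0.5032895   0.97057675] [ 0.85164932  0.3147797  -0.14991969 -0.39131989]
top [[459.0911577    0.         277.80587671]
 [  0.         459.0911577  214.77586603]
 [  0.           0.           1.        ]] [-0.01323869  0.          0.          0.          0.        ] [ 0.15210254 -0.12128966  1.63353823] [ 0.82029126  0.08784221 -0.06026582 -0.56193775]
```

View pics/scene0.png

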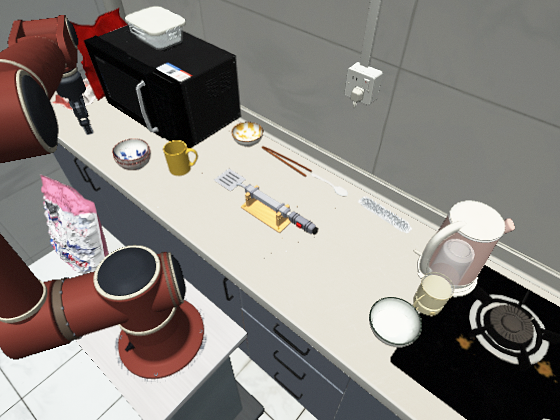

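View pics/top0.png

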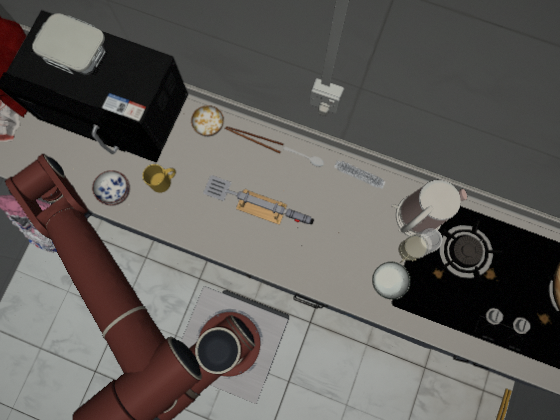

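The turner lies with its blade at about (215,187) and its handle at about (303,219) in the top view. The mug is at (157,178) and the dark-rimmed bowl is at (391,280). I'll zoom in on the turner.

```bash
python3 - <<'E'
import cv2
a=cv2.imread("pics/top0.png")[165:240,195:330]; cv2.imwrite("pics/topz.png",cv2.resize(a,None,fx=5.9,fy=5.9,interpolation=cv2.INTER_CUBIC))
a=cv2.imread("pics/scene0.png")[155:245,205:325]; cv2.imwrite("pics/scz.png",cv2.resize(a,None,fx=6.5,fy=6.5,interpolation=cv2.INTER_CUBIC))
E
```

```text
(no output)
```

View pics/topz.png

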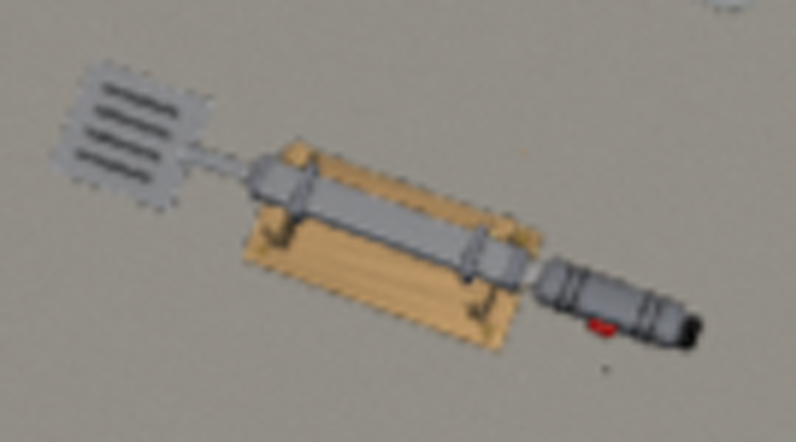

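View pics/scz.png

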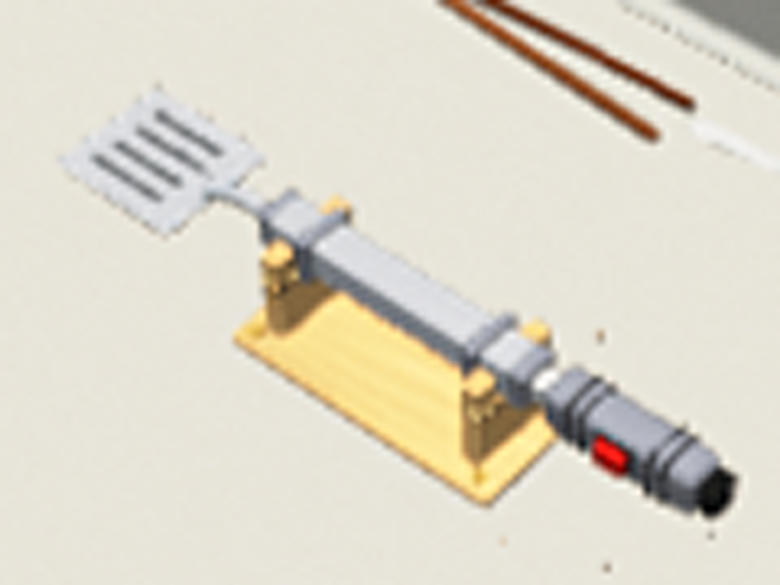

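```bash
cat > h.py <<'E'
import numpy as np, cv2
from scipy.spatial.transform import Rotation as R
def proj(f,P):
    w,x,y,z=f["orientation"]; Rc=R.from_quat([x,y,z,w]).as_matrix()
    p=(np.atleast_2d(P)-f["position"])@Rc; p=p*[1,-1,-1]
    return cv2.projectPoints(p.reshape(-1,1,3),np.zeros(3),np.zeros(3),np.array(f["intrinsics"]),np.array(f["D"]))[0].reshape(-1,2)
def tw(p,loc):  # pose x,y,yaw ; loc nx3 (z world)
    loc=np.atleast_2d(loc).astype(float); c,s=np.cos(p[2]),np.sin(p[2])
    return np.c_[p[0]+c*loc[:,0]-s*loc[:,1],p[1]+s*loc[:,0]+c*loc[:,1],loc[:,2]]
def tcp(st):
    w,x,y,z=st["tool_rot"]; return np.array(st["tool_pos"]),R.from_quat([x,y,z,w]).as_matrix()
E
python3 - <<'E'
from h import *
from plant import manip
from scipy.optimize import least_squares
T=manip.grab_frame("top");S=manip.grab_frame("scene")
Lt=np.array([[85,40,10],[-85,40,10],[85,-40,10],[-85,-40,10],[-140,17,62],[54,0,77],[-54,0,77],[-85,0,74]])/1e3
Zt=np.array([[243,260],[500,350],[297,138],[542,235],[602,328],[308,190],[475,254],[522,266]])/5.9+[194.6,164.6]
Ls=np.array([[85,40,10],[-85,40,10],[-140,19,62],[54,0,77],[-54,0,77]])/1e3
Zs=np.array([[235,338],[488,503],[610,456],[326,222],[493,335]])/6.5+[204.6,154.6]
def res(p): return np.r_[(proj(T,tw(p,Lt))-Zt).ravel(),(proj(S,tw(p,Ls))-Zs).ravel()]
r=least_squares(res,[.5,-.1,1.5],loss='soft_l1')
print(r.x); print(res(r.x).reshape(-1,2).round(2))
for n in(0,1):
    g=least_squares(lambda p:res(p)[:16] if n==0 else res(p)[16:],r.x); print(g.x)
p=r.x
print("grip",tw(p,[-.14,0,.062]), "out",tw(p,[-.23,0,.062]),"bal",tw(p,[-.02,0,.062]))
# mug, bowl ground
def ray(f,uv,z):
    from scipy.optimize import fsolve
    return fsolve(lambda q:proj(f,[q[0],q[1],z])[0]-uv,[.5,0])
print("mug",ray(T,[157,178],.09),"bowl",ray(T,[391,280],.064))
pos,M=tcp(manip.state()); print(pos,M.round(3))
E
```

```text
[0.48902804 0.07153278 1.58810613]
[[ 0.16 -0.27]
 [ 0.58  0.34]
 [-1.06  0.44]
 [ 1.03 -0.44]
 [ 0.41  0.48]
 [-0.15 -0.2 ]
 [ 0.5  -0.68]
 [ 0.89  0.48]
 [-0.66 -1.14]
 [-0.12 -0.63]
 [-0.27  0.91]
 [-0.51  0.23]
 [-0.25 -1.08]]
[0.48889501 0.07254854 1.58258931]
[0.48861185 0.06991415 1.59362988]
grip [[ 0.49145129 -0.06844625  0.062     ]] out [[ 0.49300909 -0.15843276  0.062     ]] bal [[0.48937422 0.05153578 0.062     ]]
mug [0.43422589 0.44175256] bowl [ 0.39691845 -0.43911066]
[0.24135001 0.57610573 0.23051399] [[ 0.386  0.922 -0.001]
 [ 0.922 -0.386 -0.001]
 [-0.001 -0.    -1.   ]]
```

```bash
python3 -m crank '[[0,0,0,1.1],[0,0,0,1.1],[0,0,0,1.1],[0,0,0,1.1],[0,0,0,1.1],[0,0,0,1.1],[0,0,0,1.1],[0,0,0,1.1],[0,0,0,1.1],[0,0,0,1.1]]' 1
python3 -m crank '[[1.2,3,0,0],[1.2,3,0,0],[1.2,3,0,0],[1.2,3,0,0],[1.2,3,0,0],[1.2,3,0,0],[1.2,3,0,0],[1.2,3,0,0],[1.2,3,0,0],[1.2,3,0,0]]'
python3 -m crank '[[1.2,3,0,0],[1.2,3,0,0],[1.2,3,0,0],[1.2,3,0,0],[1.2,3,0,0],[1.2,3,0,0],[1.2,3,0,0],[1.2,3,0,0],[1.2,3,0,0],[0,0,0,0]]'
cat >> h.py <<'E'
def goto(target,yaw_x,z):
    from plant import manip
    p,M=tcp(manip.state()); d=M.T@(np.array([*target,z])-p)*100
    a=np.degrees(np.arctan2(M[1,0],M[0,0])); e=(a-yaw_x+180)%360-180
    print("shift cm",d.round(2),"turn units",round(e/6,3),"pos",p.round(4),"tilt",M[:,2].round(3))
E
python3 -c "
from h import *
goto([.4915,-.0684],np.degrees(1.588)-90,.043)"
```

```text
time: 1.03
tool_pos: [0.2415, 0.5763, 0.231]
tool_rot: [0.0, 1.0, 0.008, -0.0]
contact_force: [0.0, -0.2, 0.5]
gripper_width: 0.997
time: 1.87
tool_pos: [0.3683, 0.2777, 0.2312]
tool_rot: [-0.0, 1.0, 0.011, 0.0]
contact_force: [0.4, -0.2, -0.5]
gripper_width: 1.003
time: 2.7
tool_pos: [0.4833, 0.0074, 0.2312]
tool_rot: [0.001, 1.0, 0.008, 0.0]
contact_force: [-0.6, 1.1, -0.4]
gripper_width: 0.998
shift cm [ 0.69  7.56 18.83] turn units -0.005 pos [0.4833 0.0074 0.2312] tilt [ 0.    -0.002 -1.   ]
```

```bash
python3 -m crank '[[0.3,2.5,1,0],[0.3,2.5,1,0],[0.1,2.6,1,0],[0,0,2,0],[0,0,2,0],[0,0,2,0],[0,0,2,0],[0,0,0,0]]'
python3 - <<'E'
from h import *
from plant import manip
goto([.4915,-.0684],np.degrees(1.588)-90,.043)
for n in("scene","top"):
    f=manip.grab_frame(n); q=proj(f,[.4915,-.0684,.062])[0].astype(int); print(q)
    a=f["img"][max(q[1]-60,0):q[1]+50,q[0]-80:q[0]+60,::-1]
    cv2.imwrite(f"pics/{n}1.png",cv2.resize(a,None,fx=5,fy=5,interpolation=cv2.INTER_CUBIC))
E
```

```text
time: 3.37
tool_pos: [0.4874, -0.0629, 0.1165]
tool_rot: [-0.001, 1.0, 0.011, -0.004]
contact_force: [-0.2, 0.3, -1.0]
gripper_width: 1.002
shift cm [0.46 0.58 7.34] turn units 0.047 pos [ 0.4874 -0.0629  0.1165] tilt [-0.008  0.003 -1.   ]
[302 221]
[298 216]
```

View pics/scene1.png

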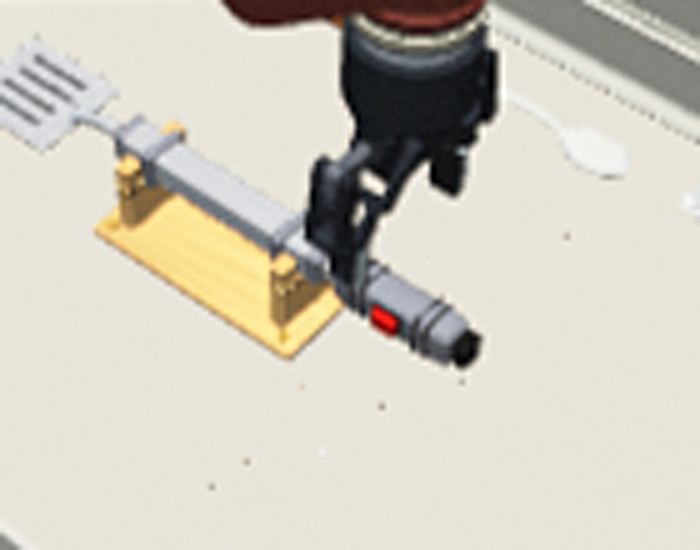

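View pics/top1.png

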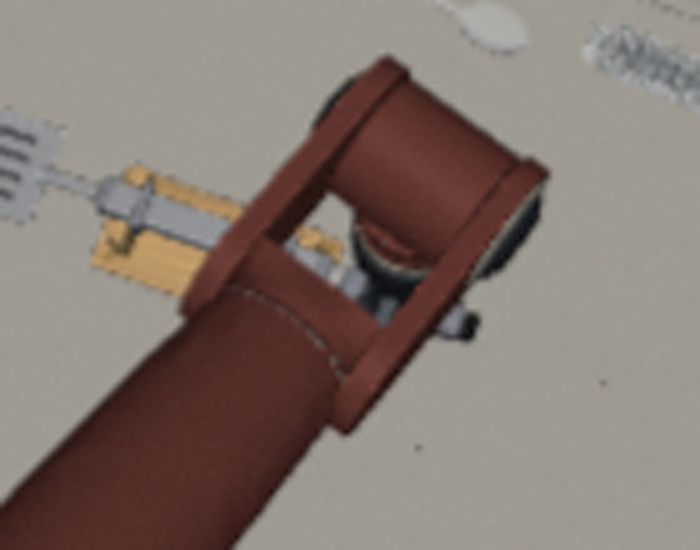

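The scene view shows the gripper open over the handle, still a little towards the blade, with the red button at about (383,318) in the crop. I'll shift it, let it settle and check the numbers again.

```bash
python3 -m crank '[[0.4,0.6,0,0],[0,0,0,0],[0,0,0,0],[0,0,0,0]]'
python3 - <<'E'
from h import *
goto([.4915,-.0684],np.degrees(1.588)-90,.043)
E
```

```text
time: 3.8
tool_pos: [0.4957, -0.0704, 0.1226]
tool_rot: [0.0, 1.0, 0.011, 0.001]
contact_force: [-0.8, 0.4, -0.6]
gripper_width: 0.999
shift cm [-0.43 -0.22  7.96] turn units 0.044 pos [ 0.4957 -0.0704  0.1226] tilt [ 0.002 -0.001 -1.   ]
```

```bash
python3 -m crank '[[-0.4,-0.2,1,0],[0,0,2,0],[0,0,2,0],[0,0,2,0],[0,0,1,0],[0,0,0,0],[0,0,0,0],[0,0,0,0]]'
python3 - <<'E'
from h import *
from plant import manip
goto([.4915,-.0684],np.degrees(1.588)-90,.043)
f=manip.grab_frame("scene"); q=[302,221]
a=f["img"][q[1]-60:q[1]+50,q[0]-80:q[0]+60,::-1]
cv2.imwrite("pics/scene2.png",cv2.resize(a,None,fx=5,fy=5,interpolation=cv2.INTER_CUBIC))
E
```

```text
time: 4.47
tool_pos: [0.4916, -0.0684, 0.0424]
tool_rot: [0.0, 1.0, 0.011, 0.001]
contact_force: [-0.5, -0.4, 0.2]
gripper_width: 0.999
shift cm [-0.01 -0.   -0.06] turn units 0.047 pos [ 0.4916 -0.0684  0.0424] tilt [ 0.002 -0.001 -1.   ]
```

View pics/scene2.png

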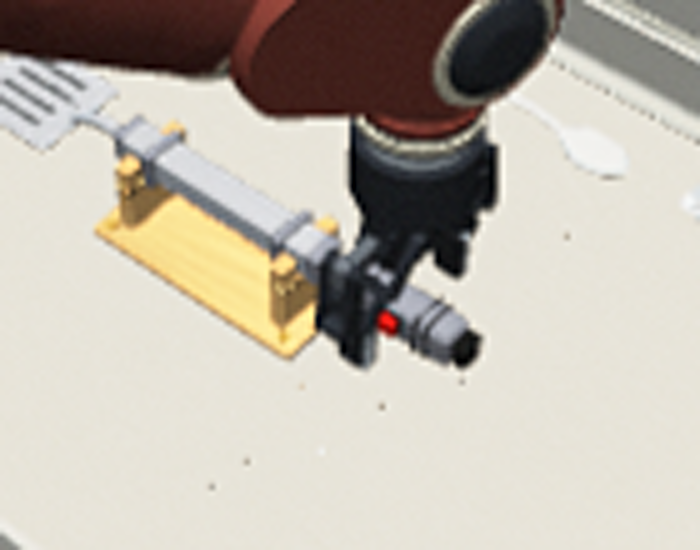

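```bash
python3 - <<'E'
from h import *
from plant import manip
f=manip.grab_frame("scene")
print((proj(f,[[.4915-.0425,-.0684,.03],[.4915-.0425,-.0684,.05],[.4915-.019,-.0684,.062]])-[222,161])*5)
E
```

```text
[[354.01516303 378.89866468]
 [354.99887074 358.62349227]
 [380.42725749 322.96803015]]
```

The fingertip prediction (354,366) agrees with the picture (about 358,365), and so does the button, within a pixel. I'll close on it.

```bash
python3 -m crank '[[0,0,0,0],[0,0,0,0],[0,0,0,0],[0,0,0,0],[0,0,0,0],[0,0,0,0],[0,0,0,0],[0,0,0,0],[0,0,0,0],[0,0,0,0]]' 0
python3 -m crank '[[0,0,0,0],[0,0,0,0],[0,0,0,0]]'
python3 - <<'E'
from h import *
from plant import manip
goto([.4915,-.0684],np.degrees(1.588)-90,.043);s=manip.state();print(s["gripper_width"]*85,s["ft_torque"])
E
```

```text
time: 5.4
tool_pos: [0.4911, -0.0684, 0.0416]
tool_rot: [0.0, 1.0, 0.011, 0.0]
contact_force: [-1.1, -1.1, 3.7]
gripper_width: 0.295
time: 5.65
tool_pos: [0.4911, -0.0684, 0.0416]
tool_rot: [0.0, 1.0, 0.011, 0.0]
contact_force: [-0.5, -1.4, 4.4]
gripper_width: 0.297
shift cm [ 0.04  0.   -0.14] turn units 0.046 pos [ 0.4911 -0.0684  0.0416] tilt [ 0.001 -0.    -1.   ]
25.285036894092997 [-0.10873002  0.11310499  0.02739371]
```

The opening is 25 mm, which means the button is flush. Now I'll pull.

```bash
python3 -m crank '[[0,0.5,0,0],[0,1,0,0],[0,1,0,0],[0,1,0,0],[0,0,0,0],[0,0,0,0]]'
python3 -m crank '[[0,1,0,0],[0,1,0,0],[0,1,0,0],[0,1,0,0],[0,0.8,0,0],[0,0.4,0,0],[0,0,0,0],[0,0,0,0]]'
python3 - <<'E'
from h import *
from plant import manip
goto([.4930,-.1584],np.degrees(1.588)-90,.043);s=manip.state();print(s["gripper_width"]*85,s["contact_force"])
f=manip.grab_frame("scene"); q=[302,221]
a=f["img"][q[1]-60:q[1]+50,q[0]-80:q[0]+60,::-1]
cv2.imwrite("pics/scene3.png",cv2.resize(a,None,fx=5,fy=5,interpolation=cv2.INTER_CUBIC))
E
```

```text
time: 6.15
tool_pos: [0.4917, -0.1047, 0.0414]
tool_rot: [0.001, 1.0, 0.01, 0.0]
contact_force: [0.3, -1.6, 4.8]
gripper_width: 0.295
time: 6.82
tool_pos: [0.4927, -0.1561, 0.0414]
tool_rot: [0.001, 1.0, 0.011, -0.0]
contact_force: [1.0, -1.4, 1.7]
gripper_width: 0.295
shift cm [ 0.02  0.23 -0.16] turn units 0.044 pos [ 0.4927 -0.1561  0.0414] tilt [-0.    -0.001 -1.   ]
25.07656301302397 [ 1.03296925 -1.35229967  1.68049499]
```

View pics/scene3.png

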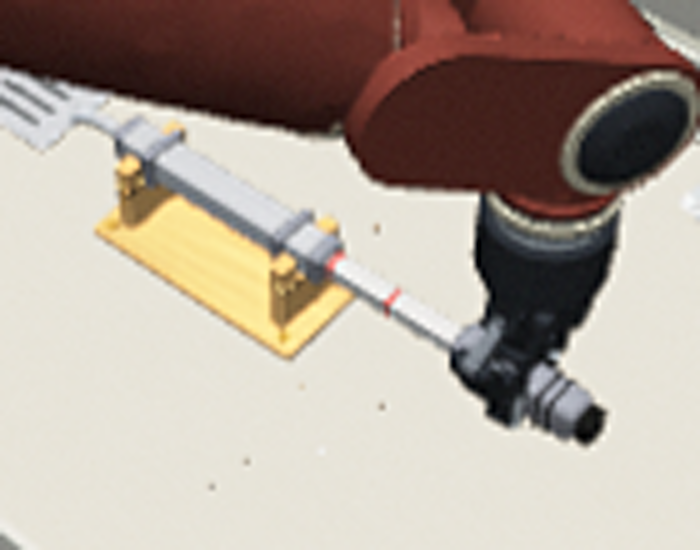

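Two red rings show, at about (335,263) and (393,300), and the handle has travelled 87.7 mm. I'll pull 2 mm more.

```bash
python3 -m crank '[[0,0.1,0,0],[0,0.1,0,0],[0,0,0,0],[0,0,0,0]]'
```

```text
time: 7.2
tool_pos: [0.4927, -0.1568, 0.0411]
tool_rot: [-0.0, 1.0, 0.011, -0.0]
contact_force: [1.7, 0.8, 2.3]
gripper_width: 0.296
```

```bash
python3 -m crank '[[0,0.1,0,0],[0,0.1,0,0],[0,0,0,0],[0,0,0,0],[0,0,0,0]]'
```

```text
time: 7.62
tool_pos: [0.4927, -0.1592, 0.0412]
tool_rot: [-0.0, 1.0, 0.011, -0.0]
contact_force: [0.4, 0.9, 0.7]
gripper_width: 0.298
```

```bash
python3 -m crank '[[0,0,0,0],[0,0,0,0],[0,0,0,0],[0,0,0,0],[0,0,0,0],[0,0,0,0],[0,0,0,0],[0,0,0,0]]' 1
python3 -m crank '[[0,0,-2,0],[0,0,-2,0],[0,0,-2,0],[0,0,-2,0],[0,-2,0,0],[0,-2,0,0],[0,-2,0,0],[0,0,0,0],[0,0,0,0]]'
python3 - <<'E'
from h import *
from plant import manip
p=[.4890,.0715,1.588]
goto(tw(p,[-.02,0,0])[0,:2],np.degrees(1.588)-90,.043);s=manip.state();print(s["gripper_width"]*85,s["contact_force"])
f=manip.grab_frame("scene"); q=[302,221]
a=f["img"][q[1]-60:q[1]+50,q[0]-80:q[0]+60,::-1]
print((proj(f,tw(p,[[-.23,.019,.062],[.054,0,.077],[-.054,0,.077]]))-[222,161])*5)
cv2.imwrite("pics/scene4.png",cv2.resize(a,None,fx=5,fy=5,interpolation=cv2.INTER_CUBIC))
E
```

```text
time: 8.28
tool_pos: [0.4928, -0.1592, 0.0413]
tool_rot: [0.0, 1.0, 0.011, -0.0]
contact_force: [1.0, -0.8, 0.3]
gripper_width: 1.003
time: 9.03
tool_pos: [0.4915, -0.0988, 0.1213]
tool_rot: [0.0, 1.0, 0.012, 0.0]
contact_force: [-0.0, -0.3, 0.7]
gripper_width: 1.001
shift cm [  0.15 -15.03   7.82] turn units 0.064 pos [ 0.4915 -0.0988  0.1213] tilt [ 0. -0. -1.]
85.09037383392129 [-5.23247064e-04 -3.42839649e-01  6.66865693e-01]
[[502.94197411 400.60756423]
 [161.20983068 139.93925508]
 [290.9741926  220.36803626]]
```

View pics/scene4.png

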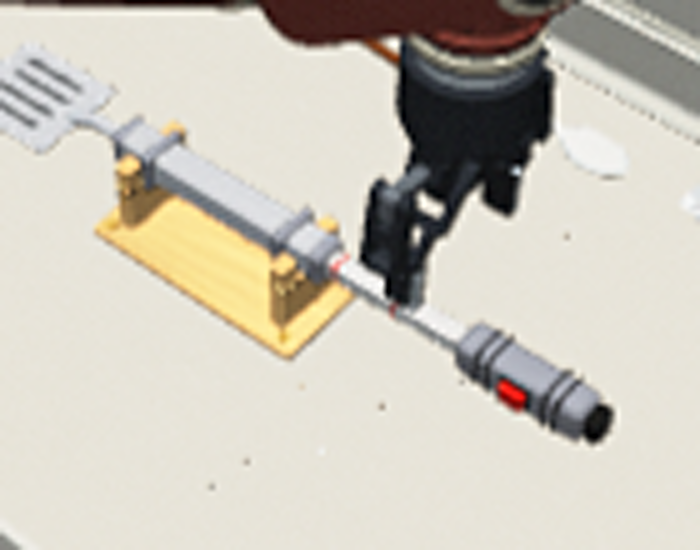

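The button stands out red at (512,393), with both rings visible and the turner still seated. Next I'll grasp the tube at its balance point.

```bash
python3 -m crank '[[0.1,-3,0,0],[0,-3,0,0],[0,-3,0,0],[0,-3,0,0],[0,-3,0,0],[0,0,0,0],[0,0,0,0],[0,0,0,0]]'
python3 -m crank '[[0,0,2,0],[0,0,2,0],[0,0,2,0],[0,0,1.8,0],[0,0,0,0],[0,0,0,0],[0,0,0,0]]'
python3 -c "
from h import *
goto(tw([.4890,.0715,1.588],[-.02,0,0])[0,:2],np.degrees(1.588)-90,.043)"
```

```text
time: 9.75
tool_pos: [0.4895, 0.0498, 0.1213]
tool_rot: [0.0, 1.0, 0.011, -0.0]
contact_force: [1.1, 0.2, -0.3]
gripper_width: 0.998
time: 10.33
tool_pos: [0.4901, 0.0498, 0.0444]
tool_rot: [0.0, 1.0, 0.01, 0.001]
contact_force: [-0.6, 1.0, 0.7]
gripper_width: 1.002
shift cm [-0.08 -0.17  0.14] turn units 0.033 pos [0.4901 0.0498 0.0444] tilt [ 0.001 -0.    -1.   ]
```

```bash
python3 -m crank '[[-0.1,0,0.1,0],[0,0,0,0],[0,0,0,0],[0,0,0,0],[0,0,0,0],[0,0,0,0],[0,0,0,0],[0,0,0,0],[0,0,0,0],[0,0,0,0]]' 0
python3 -m crank '[[0,0,-0.3,0],[0,0,-0.5,0],[0,0,-0.7,0],[0,0,-1,0],[0,0,-1,0],[0,0,-1,0],[0,0,0,0],[0,0,0,0]]'
python3 - <<'E'
from h import *
from plant import manip
f=manip.grab_frame("scene"); q=[302,221]
a=f["img"][q[1]-90:q[1]+30,q[0]-80:q[0]+60,::-1]
cv2.imwrite("pics/scene5.png",cv2.resize(a,None,fx=5,fy=5,interpolation=cv2.INTER_CUBIC))
E
```

```text
time: 11.17
tool_pos: [0.4887, 0.0508, 0.0429]
tool_rot: [0.0, 1.0, 0.011, 0.0]
contact_force: [-0.7, 0.4, 4.7]
gripper_width: 0.27
time: 11.83
tool_pos: [0.4888, 0.0508, 0.0885]
tool_rot: [0.0, 1.0, 0.011, 0.001]
contact_force: [0.2, 0.5, -2.4]
gripper_width: 0.268
```

View pics/scene5.png

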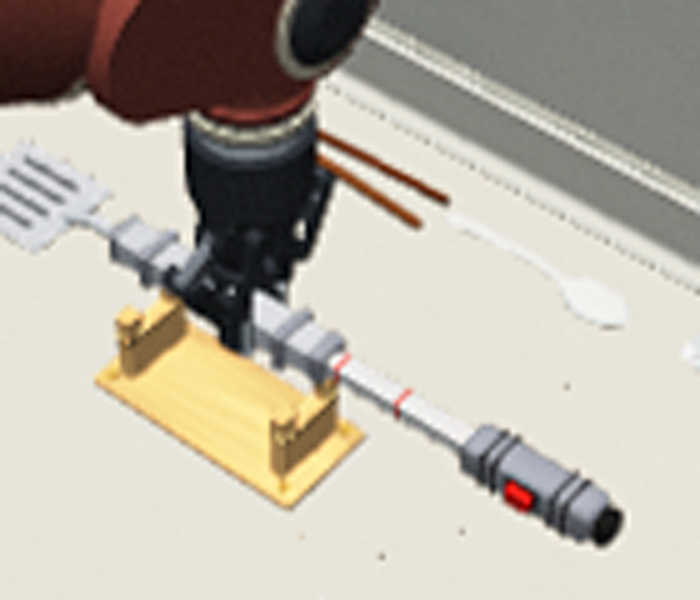

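The turner is clear of the saddles with two rings showing and the button out, but the handle may droop slightly. I'll lift the rest of the way and measure the tilt.

```bash
python3 -m crank '[[0,0,-0.7,0],[0,0,-1,0],[0,0,-1,0],[0,0,-1,0],[0,0,-1,0],[0,0,-0.5,0],[0,0,-0.2,0],[0,0,0,0],[0,0,0,0],[0,0,0,0]]'
python3 - <<'E'
from h import *
from plant import manip
print(manip.state()["tool_pos"])
for n,(u,v) in dict(scene=(222,115),top=(190,140)).items():
    f=manip.grab_frame(n)
    cv2.imwrite(f"pics/{n}6f.png",f["img"][:,:,::-1])
    a=f["img"][v:v+110,u:u+140,::-1]
    cv2.imwrite(f"pics/{n}6.png",cv2.resize(a,None,fx=5.5,fy=5.4,interpolation=cv2.INTER_CUBIC))
E
```

```text
time: 12.72
tool_pos: [0.4877, 0.0508, 0.1406]
tool_rot: [-0.0, 1.0, 0.011, -0.001]
contact_force: [-0.1, 0.3, -2.7]
gripper_width: 0.272
[0.48768076 0.05076728 0.14055454]
```

View pics/scene6.png

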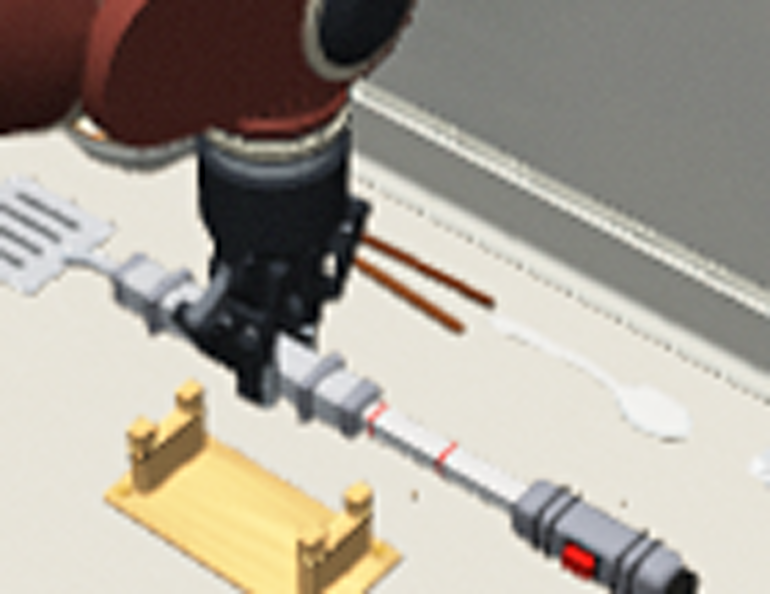

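View pics/top6f.png

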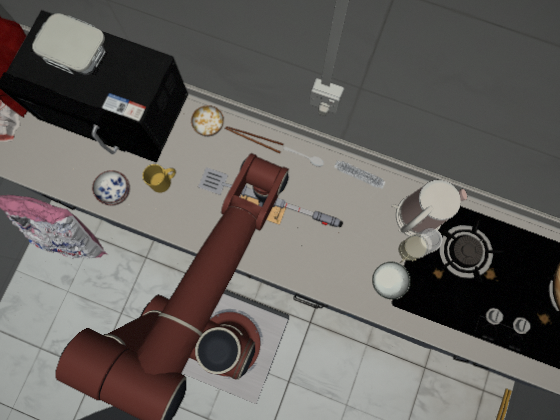

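```bash
python3 - <<'E'
from h import *
from plant import manip
from scipy.optimize import least_squares
S=manip.grab_frame("scene")
L=np.array([[-230,19,0],[-54,0,15],[85,0,12],[-92,0,8]])/1e3
Z=np.array([[578,560],[319,371],[130,264],[377,412]])/[5.5,5.4]+[222,115]
L=L[:3];Z=Z[:3]
Yw=1.588
def W(q):
    x0,z0,th,yy=q  # th>0: blade up
    c,s=np.cos(th),np.sin(th)
    P=np.c_[L[:,0]*c-L[:,2]*s,L[:,1],L[:,0]*s+L[:,2]*c]
    o=tw([.4882,.0715,Yw],[x0,0,0])[0]
    a=tw([o[0],o[1],Yw+yy],P); a[:,2]+=z0; return a
r=least_squares(lambda q:np.r_[(proj(S,W(q))-Z).ravel(),q[3]/.01],[0,.16,0,0])
print(r.x,r.fun.round(2), W(r.x)[0])
E
```

```text
[-0.00235026  0.15735517 -0.03181741  0.00206888] [-0.58  0.18  0.7  -0.61  0.    0.36  0.21] [ 0.47367413 -0.16105696  0.16467194]
```

Measured tilt is about 0.03 rad, the tube middle is at z≈0.157 and the handle at about 0.165. In the top view the mug (157,178) and bowl (391,280) haven't moved. I'll confirm it is still, then hand in.

```bash
python3 -m crank '[[0,0,0,0],[0,0,0,0],[0,0,0,0]]'
python3 - <<'E'
from plant import manip
print(manip.job_done()); s=manip.state(); print(s["time"],s["tool_pos"],s["gripper_width"])
E
```

```text
time: 13.12
tool_pos: [0.4881, 0.0507, 0.1412]
tool_rot: [-0.0, 1.0, 0.011, -0.0]
contact_force: [-0.3, -0.9, -2.8]
gripper_width: 0.272
the job is handed in; nothing more can be done
None
the job is handed in; nothing more can be done
```

I handed the job in with the turner locked at full length and held level, about 10 cm above its rest. I don't have a verdict, because the hand-in reports none. It took about 13 s of the 48 s allowed.

I squeezed the button flush (opening about 25 mm), pulled the handle out about 91 mm and opened the gripper so the button could spring out. I then gripped the tube near its balance point and lifted it straight up.

**Last checks:**
- **Lock:** both red rings show and the button stands out. I judged this from the pictures, as the joint values can't be read directly.
- **Height:** the tube middle is at about 0.157 m and the handle at about 0.165 m.
- **Level:** tilt is about 0.03 rad, which is within the picture noise. An earlier picture had suggested a slight droop at the handle, but the fit did not bear that out.
- **Hold:** the tool reads about 2.8 N downward, which fits a 0.25 kg turner. It moved less than 1 mm over the last quarter second.
- **Bystanders:** the mug and bowl are at the same pixels as at the start.

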